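Step the air selector to the cross port and blow it out

ROBOT

A 6-joint arm with a two-finger parallel gripper is mounted at the origin on a cart in front of the work surface, level with it; the furniture and walls round the work are solid. World frame = base frame: x ahead of the robot, y to its left, z up, the work surface at z = 0. Lengths are in mm, angles in rad, forces in N, time in s.
With the tool pointing down it reaches from about 200 to 875 mm from the base axis. Payload 3.4 kg.
Tool frame: the origin (TCP) lies at the very end of the fingers, on their centre line; the grasp point (between the pads) lies 19 mm behind it; z points along the fingers, y is the line along which they close (so a half turn about z gives the same grasp; the last joint's range is limited). The gripper opens to 94 mm and grips with 3 to 60 N. Pads are 16 mm wide; open, the fingers measure 119 mm over their backs; the gripper's body (75 mm by 177 mm) begins 78 mm behind the grasp point.
Start: joints at [-1.453, 0.276, 1.505, -0, 1.361, -0.121], TCP at [136.006, -558.72, 205.493] pointing down, gripper open.
Joint ranges: [-2.89, 2.89], [-0.75, 2.08], [0.22, 2.7], [-1.18, 4.32], [0.11, 2.71], [-2.7, 2.7]. Speed limits (rad/s): [2.57, 2.57, 3.14, 3.14, 3.14, 3.14].

INTERFACE

Orientations are given as a unit quaternion [w, x, y, z].
In Python, from station import robot gives the robot as it stands.
- The arm moves only by the tool drive_tool, never from a script. Its argument "moves" is a list of rows, each an object with "xyz": the shift along the tool's x, y, z as a fraction of full scale, a list of three; "rotation": the turn, a rotation vector about the tool's x, y, z as a fraction of full scale, a list of three. A call has 1 to 12 rows; each row is the pose to reach, as a shift and turn from the pose commanded when the call began, along the tool's axes at that moment, turning the shorter way round; what a row does not reach only later rows make up. Full scale, the value 1, is 0.8 m for a shift and 360 degrees for a turn. A row lasts 1/8 s, in which the tool goes at most 62.5 mm and 10.7 degrees, less where a joint would pass 70% of its speed; a pose out of reach is approached as far as the arm can. A call with a number of a shift or a turn outside -1 to 1 is refused whole. A call with a gripper value outside its range is refused whole. "hand" is the closure, from -1 (fully open) to 1 (shut), set as the call begins (left out, the last holds). The fingers move at their own pace and stop on an object; the grip force is fixed at half the most. Time passes only in rows, so rows that repeat a pose let the fingers close. It gives the time, the measured TCP pose, the force, the opening and the grip force at its end, in the units of the state.
- robot.observe(): the state, without advancing time (a new reading comes with each control period).
- robot.snapshot(name): name is "scene" or "side" or "wrist"; returns the picture (384x512x3 uint8, red, green, blue); there is no depth.
- robot.camera_model(name): a dict with "vfov" (degrees; the focal length in pixels is half the picture's height over the tangent of half this angle, whatever the lens; pixels are square), "cx", "cy" (the principal point, pixels), "view" (4x4, takes a point from world to camera coordinates). Camera axes: x right, y down, z forward; pixel columns grow to the right and rows downward; lengths in mm; the calibration is good to about 2 mm. A picture is of the moment at which its call begins: read the wrist's pose just before it. camera_model takes no time and is no camera call; for the wrist camera it gives the pose at the moment of the call.
- robot.close_job(): hands the job in; it is judged then, once.
Trained networks look in the newest picture that a camera, given by its name, has taken for a name from the list of things; names that differ only in an ending like _2 or _b are one class to them, and where a whole thing is asked for, a point or a joint stands for the part that bears it (a point fixed in the world has none). Each returns a list of dicts, best first, with "confidence" (0 to 1); they miss things now and then, are a little off and sometimes report something else, mostly with a low value. They report only what shows in the picture. A call takes as long as a camera call.
- robot.regions_of(target, camera): "pixels" (384x512 bool, what is visible of it) and "position" ([column, row] in pixels, amid what is visible of it).
The state is a dict: "t": time; "joint_pos": joint angles; "qvel": joint speeds; "joint_efforts": joint torques, N m; "tool_pos": TCP position; "eef_rot": TCP orientation; "wrist_force": force on the tool from outside, world axes, zero at the start; "torque": the same for the moment, N m; "gripper_width": finger opening in mm; "grip_force": force on a finger pad.
Only numpy, scipy, OpenCV 4.12 (cv2) and the standard library are available. Lean on these libraries where they do the work, as an engineer would, in place of code of your own. Each camera call takes 0.05 s, during which the arm holds its last target. There are 200 camera calls.

TASK

Set the round air selector to the port whose tag bears the cross: with the fingertips, push the upright tab round until it clicks into the station that points at that tag. Only then press the plunger on the grey valve block fully down and let it spring back. Leave the jar, cups, spools and bottle where they stand.

Things in the scene. Friction and masses are not known exactly. Their poses are not given: they have to be found in the camera images.
- selector_body: Fixed round air selector on the bench: grey metal disc 236 mm across, 16 mm thick; on it a bare metal housing to 43 mm height (104 mm across) and a black turning head 90 mm across (top 58 mm, centre cap 64 mm). Brass port stubs reach out to 134 mm; two thin end-stop posts, 54 mm high, 62 mm from the axis.
- selector_axis (a point): Point on the selector head's upright turning axis, at bench height. Its x axis points away from the rest position: at rest (joint 0) the tab stands on the -x side of this point, towards the robot.
- selector (a joint): Angle of the selector's head, rad, positive counter-clockwise from above; 0 = rest, tab along -x of selector_axis; range +-1.6. Sprung click stations at 0, +-0.698 (40 deg) and +-1.396 (80 deg); from the end stops it springs back to the last station. Takes 2 to 5 N at the tab; pushed past half-way between two stations, it springs on to the next by itself.
- tab (a point): The protruding steel tab of the turning head: an upright plate fin 26 mm long along the radius (46 to 72 mm from the axis), 10 mm thick, its top at 92 mm above the bench, free on both sides down to 58 mm. The point is in the middle of the fin, 59 mm from the axis and 79 mm above the bench; its x axis points from the tab to the turning axis, y across the fin.
- tab_aim (a point): Point that turns with the tab: on the line from the axis through the tab, 95 mm from the axis (23 mm beyond the tab's outer edge), 24 mm above the bench. It lies over a tag's centre when the tab is on that tag's station.
- plunger_top (a point): Centre of the top face of the plunger's round black push button, 32 mm across, at rest about 67 mm above the bench; moves down with it. It stands on the valve block, a fixed grey box 90x76x44 mm beside the selector (either side), and is pressed straight down.
- plunger (a joint): Travel of the plunger, m: 0 = out, 0.007 = fully down; springs back by itself; fully down takes 6 N.
- valve_block: The plunger's fixed grey block, 90x76x44 mm; origin at the centre of its underside.
- tag_cross: Port tag: white disc, 40 mm across and 4 mm thick, with a plus-shaped cross with 30 mm bars raised on it in black. Lies on the selector's grey disc, 95 mm from the axis, at one of the four stations beside the rest position (joint +-0.698 or +-1.396); which tag is at which station changes. Origin at the centre of its underside, 16 mm above the bench.
- tag_bar: Port tag: white disc, 40 mm across and 4 mm thick, with one straight bar, 30 mm long, raised on it in black. Lies on the selector's grey disc, 95 mm from the axis, at one of the four stations beside the rest position (joint +-0.698 or +-1.396); which tag is at which station changes. Origin at the centre of its underside, 16 mm above the bench.
- tag_triangle: Port tag: white disc, 40 mm across and 4 mm thick, with a triangle outline, 26 mm sides, raised on it in black. Lies on the selector's grey disc, 95 mm from the axis, at one of the four stations beside the rest position (joint +-0.698 or +-1.396); which tag is at which station changes. Origin at the centre of its underside, 16 mm above the bench.
- tag_ring: Port tag: white disc, 40 mm across and 4 mm thick, with a ring, 29 mm across, raised on it in black. Lies on the selector's grey disc, 95 mm from the axis, at one of the four stations beside the rest position (joint +-0.698 or +-1.396); which tag is at which station changes. Origin at the centre of its underside, 16 mm above the bench.
- cup_a: Bystander: clear plastic cup, 63 mm across, 62 mm tall; stands loose on the bench, to be left alone. Origin at the centre of its underside.
- cup_b: Bystander: clear plastic cup, 63 mm across, 62 mm tall; stands loose on the bench, to be left alone. Origin at the centre of its underside.
- spool_a: Bystander: thread spool, 30 mm across, 40 mm tall; stands loose on the bench, to be left alone. Origin at the centre of its underside.
- spool_b: Bystander: thread spool, 30 mm across, 40 mm tall; stands loose on the bench, to be left alone. Origin at the centre of its underside.
- bottle: Bystander: white bottle with a black cap, 58 mm across, 140 mm tall; stands loose on the bench, to be left alone. Origin at the centre of its underside.
- swab_jar: Bystander: white jar with a lid, 69 mm across, 74 mm tall; stands loose on the bench, to be left alone. Origin at the centre of its underside.

How it is judged:
By the outcome, as a careful person would: the job done as asked, in the order asked, and still so for the second after the job is handed in, with the robot touching nothing.
It also fails if it takes over 56 s, if anything falls off the work surface, if the arm or the gripper's body presses on something with over 40 N, if the wrist force passes 120 N, or if a joint passes its speed limit or range.

## Working session

There is one attempt and no reset: what is moved stays moved. The work goes in short steps, Python scripts to look and compute and a tool call to move; the robot and the scene stay as the last step left them, time stands still between calls to the robot, and variables do not carry over. Pictures are saved under pics/ and viewed, at most 10 in all, crops included, and the job is handed in when it is done.

Besides the shell and the picture viewer there is one more tool, called after "Request:" as name(argument=value, ...), one argument or row to a line, values as JSON. drive_tool: Moves the arm, as the interface text tells. Its arguments: {"type":"object","properties":{"moves":{"type":"array","items":{"type":"object","properties":{"xyz":{"type":"array","items":{"type":"number"}},"rotation":{"type":"array","items":{"type":"number"}}}}},"hand":{"type":"number"}},"required":["moves"]}

```bash
mkdir -p pics
cat > h.py <<'E'
import numpy as np, cv2
from station import robot
def cam(n):
    m=robot.camera_model(n); f=192/np.tan(np.radians(m["vfov"])/2); return f,m["cx"],m["cy"],np.array(m["view"])
def ray(n,p):
    f,cx,cy,V=cam(n); d=V[:3,:3].T@np.array([(p[0]-cx)/f,(p[1]-cy)/f,1]); return -V[:3,:3].T@V[:3,3],d
def onz(n,p,z):
    o,d=ray(n,p); return o+d*(z-o[2])/d[2]
def proj(n,P):
    f,cx,cy,V=cam(n); c=V[:3,:3]@np.array(P)+V[:3,3]; return [cx+f*c[0]/c[2],cy+f*c[1]/c[2]]
def tri(obs):
    A=0;b=0
    for n,p in obs:
        o,d=ray(n,p); d=d/np.linalg.norm(d); M=np.eye(3)-np.outer(d,d); A=A+M; b=b+M@o
    return np.linalg.solve(A,b)
E
python3 - <<'E'
from h import *
ims={}
for n in("scene","side"):
    ims[n]=robot.snapshot(n); 
    for t in("selector_body","tab","plunger_top","valve_block","tag_cross","tag_bar","tag_triangle","tag_ring","cup_a","spool_a","bottle","swab_jar"):
        for r in robot.regions_of(t,n)[:2]:
            z=dict(tab=79,plunger_top=67,tag_cross=20,tag_bar=20,tag_triangle=20,tag_ring=20,selector_body=16,valve_block=40).get(t,35)
            print(n,t,round(r["confidence"],2),np.round(r["position"]),np.round(onz(n,r["position"],z)), r["pixels"].sum())
im=np.hstack([ims["scene"],ims["side"]])
cv2.imwrite("pics/a.png",cv2.resize(ims["scene"][:,:,::-1],(800,600)));cv2.imwrite("pics/b.png",cv2.resize(ims["side"][:,:,::-1],(800,600)))
o=robot.observe();print(o)
E
```

```text
scene selector_body 0.68 [240. 215.] [553. -46.  16.] 4130
scene tab 0.89 [244. 208.] [527. -42.  79.] 837
scene tab 0.17 [306. 216.] [ 404. -150.   79.] 144
scene plunger_top 0.55 [316. 171.] [ 515. -291.   67.] 48
scene valve_block 0.65 [315. 175.] [ 523. -300.   40.] 787
scene tag_cross 0.57 [274. 226.] [466. -95.  20.] 124
scene tag_bar 0.44 [236. 239.] [495.  12.  20.] 168
scene tag_triangle 0.57 [274. 207.] [ 514. -138.   20.] 112
scene tag_triangle 0.39 [210. 230.] [562.  50.  20.] 133
scene tag_ring 0.71 [328. 126.] [ 678. -506.   20.] 635
scene tag_ring 0.16 [316. 170.] [ 550. -330.   20.] 100
scene cup_a 0.78 [144. 231.] [658. 195.  35.] 532
scene cup_a 0.73 [261. 166.] [ 657. -199.   35.] 410
scene spool_a 0.55 [197. 286.] [432. 171.  35.] 190
scene spool_a 0.52 [304. 216.] [ 432. -173.   35.] 164
scene bottle 0.72 [329. 126.] [ 663. -495.   35.] 607
scene swab_jar 0.89 [140. 291.] [505. 283.  35.] 1036
side tab 0.55 [252. 184.] [527. -74.  79.] 441
side plunger_top 0.37 [297. 222.] [ 527. -301.   67.] 52
side valve_block 0.86 [301. 227.] [ 539. -312.   40.] 397
side tag_b
[... 537 characters left out ...]
ray([-1.45299355e+00,  2.75913888e-01,  1.50488122e+00, -2.11424668e-05,
        1.36072090e+00, -1.20983878e-01]), 'qvel': array([9.41096975e-04, 3.95585815e-04, 5.83555479e-05, 2.17401847e-04,
       5.37941141e-04, 3.70728480e-04]), 'joint_efforts': array([-2.57581276e-03, -4.04475117e+01, -2.37498844e+01,  6.99796504e-02,
        2.49815342e-02,  5.56666020e-07]), 'tool_pos': array([ 136.00149584, -558.7228531 ,  205.49258021]), 'eef_rot': array([ 3.83048034e-05,  9.92880816e-01,  1.19112066e-01, -1.03998501e-05]), 'wrist_force': array([-0.36223629,  0.29371534, -0.19910068]), 'torque': array([-0.03934805,  0.02126902,  0.02620025]), 'grip_force': 0.0, 'gripper_width': 94.08142679359963}
```

View pics/a.png

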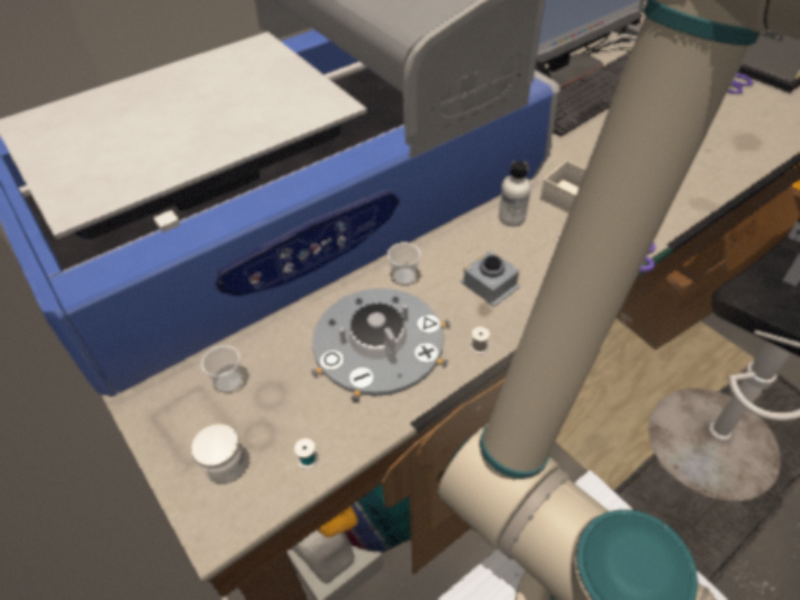

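View pics/b.png

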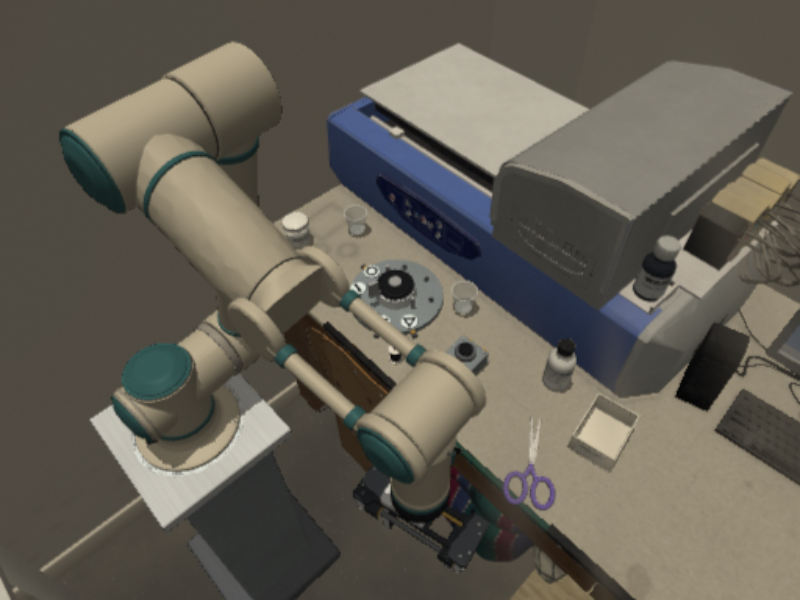

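The cross tag is at about (427,352) in the enlarged scene view. It is next to the rest position on the robot's right, between the triangle tag (429,323) and the bar tag (360,377), so the joint target is +0.698. The valve block is at (490,275). Next I'll get the geometry and a wrist view.

```bash
cat >> h.py <<'E'
from scipy.optimize import least_squares
from scipy.spatial.transform import Rotation as Ro
ST=dict(tag_triangle=80,tag_cross=40,tag_bar=-40,tag_ring=-80)
def fitaxis(P): # P: list of (deg, xy); tag dir = -x turned ccw by yaw+deg
    f=lambda v: np.concatenate([v[:2]+95*np.array([-np.cos(v[2]+np.radians(a)),-np.sin(v[2]+np.radians(a))])-p[:2] for a,p in P])
    r=least_squares(f,[555,-55,-.2],loss="soft_l1",f_scale=5); return r.x,f(r.x).round(1)
def shift(target,q=None):
    o=robot.observe(); w=o["eef_rot"]; R=Ro.from_quat([w[1],w[2],w[3],w[0]]).as_matrix()
    return (R.T@(np.array(target)-o["tool_pos"])/800).round(4), R
E
python3 - <<'E'
from h import *
print(fitaxis([(40,np.array([466,-95])),(-40,np.array([495,12])),(80,np.array([516,-136])),(-80,np.array([556,38]))]))
f,cx,cy,V=cam("wrist");C=-V[:3,:3].T@V[:3,3];print("cam",C,"fwd",V[2,:3],shift([450,-140,330])) 
s,R=shift([0,0,0]);print("cam in tool",R.T@(C-robot.observe()["tool_pos"]))
E
```

```text
(array([ 5.51731939e+02, -5.47350367e+01, -2.27246678e-01]), array([ 1.1, -2.8, -0.4,  9.2, -1.4, -6.2,  0.7,  2.1]))
cam [ 212.25326144 -540.4608146   384.73014093] fwd [-0.26467089 -0.06559188 -0.96210552] (array([ 0.5052, -0.4157, -0.1557]), array([[ 9.71624631e-01,  2.36528172e-01, -1.15264947e-05],
       [ 2.36528170e-01, -9.71624628e-01, -7.85417041e-05],
       [-2.97767518e-05,  7.35867136e-05, -9.99999997e-01]]))
cam in tool [  78.40224306    0.30503385 -179.2398734 ]
```

```bash
python3 -c "
from h import *
print(shift([545,-150,310])[0])"
```

```text
[ 0.6176 -0.3755 -0.1307]
```

Request:
drive_tool(
  moves=[
    {"xyz": [0.02, -0.06, -0.13], "rotation": [0, 0, 0]},
    {"xyz": [0.08, -0.12, -0.13], "rotation": [0, 0, 0]},
    {"xyz": [0.618, -0.375, -0.13], "rotation": [0, 0, 0]},
    {"xyz": [0.618, -0.375, -0.13], "rotation": [0, 0, 0]},
    {"xyz": [0.618, -0.375, -0.13], "rotation": [0, 0, 0]},
    {"xyz": [0.618, -0.375, -0.13], "rotation": [0, 0, 0]},
    {"xyz": [0.618, -0.375, -0.13], "rotation": [0, 0, 0]},
    {"xyz": [0.618, -0.375, -0.13], "rotation": [0, 0, 0]},
    {"xyz": [0.618, -0.375, -0.13], "rotation": [0, 0, 0]},
    {"xyz": [0.618, -0.375, -0.13], "rotation": [0, 0, 0]},
    {"xyz": [0.618, -0.375, -0.13], "rotation": [0, 0, 0]},
    {"xyz": [0.618, -0.375, -0.13], "rotation": [0, 0, 0]},
  ],
  hand=1,
)

```text
t: 2.8
tool_pos: [545.2, -150.2, 309.1]
eef_rot: [0.0, 0.993, 0.12, -0.001]
wrist_force: [-0.3, -0.8, 0.6]
gripper_width: 0.6
grip_force: 0.0
```

```bash
cat > look.py <<'E'
from h import *
import sys,json
im=robot.snapshot("wrist"); P=[];D={}
for t in("selector_body","tab","plunger_top","valve_block","tag_cross","tag_bar","tag_triangle","tag_ring"):
    for r in robot.regions_of(t,"wrist")[:2]:
        z=dict(tab=92,plunger_top=67,selector_body=16,valve_block=44).get(t,20)
        p=onz("wrist",r["position"],z);o,d=ray("wrist",r["position"])
        print(t,round(r["confidence"],2),np.round(r["position"]),np.round(p,1),r["pixels"].sum())
        if t not in D: D[t]=[list(o),list(d)]
        if t in ST and not any(q[0]==ST[t] for q in P): P.append((ST[t],p))
if len(P)>2: print(fitaxis(P))
json.dump(D,open(sys.argv[1]+".json","w"))
cv2.imwrite("pics/%s.png"%sys.argv[1],cv2.resize(im[:,:,::-1],(800,600)))
o=robot.observe();print(o["t"],o["tool_pos"],o["eef_rot"],o["gripper_width"])
E
python3 look.py w1
```

```text
selector_body 0.68 [194. 124.] [568.8 -53.7  16. ] 17443
selector_body 0.26 [482. 144.] [ 642.4 -484.7   16. ] 2366
tab 0.63 [183. 140.] [555.2 -57.4  92. ] 3651
plunger_top 0.64 [353. 196.] [ 528.8 -300.1   67. ] 412
valve_block 0.62 [348. 186.] [ 537.3 -296.3   44. ] 3166
tag_cross 0.85 [208. 195.] [467.7 -96.5  20. ] 453
tag_bar 0.95 [134. 159.] [498.3  24.8  20. ] 567
tag_triangle 0.77 [239. 169.] [ 520.  -133.8   20. ] 473
tag_ring 0.94 [130. 119.] [556.3  38.1  20. ] 605
(array([ 5.54163509e+02, -5.15176210e+01, -2.17844577e-01]), array([ 2.2,  1. , -2. , -1. , -2.1, -5.5,  1.9,  5.3]))
3.25 [ 544.97438977 -150.91844275  309.67597347] [1.43016021e-04 9.92952101e-01 1.18516207e-01 1.14514480e-04] 0.43256470644323036
```

View pics/w1.png

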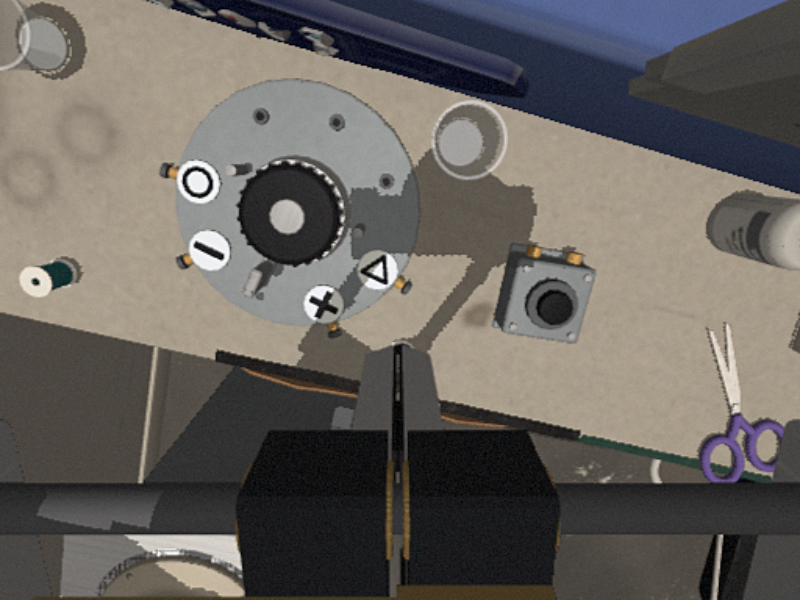

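Run:
```python
from h import *
s=1.5625
print("cap",onz("wrist",[287/s,216/s],64),"cap scene",onz("scene",[376/s,320/s],64),"plunger",onz("wrist",[554/s,306/s],67), "scene",onz("scene",[491/s,265/s],67),onz("side",[465/s,351/s],67))
ax=np.array([553.,-53]);yaw=-.222
for th in(0,):
    a=yaw+th;d=-np.array([np.cos(a),np.sin(a)])
    for r,z in((46,92),(72,92),(72,58)): print(np.array(proj("wrist",[*(ax+r*d),z]))*s,np.array(proj("scene",[*(ax+r*d),z]))*s)
for n,z in((0,64),): print(np.array(proj("wrist",[*ax,z]))*s)
m=robot.camera_model("wrist");print({k:m[k] for k in m if k!="view"})
im=cv2.imread("pics/w1.png")[50:340,160:440];cv2.imwrite("pics/w1c.png",cv2.resize(im,None,fx=2,fy=2))
```

```text
cap [553.70604502 -51.56089735  64.        ] cap scene [550.47372771 -48.09855602  64.        ] plunger [ 531.24885059 -301.36205091   67.        ] scene [ 521.93534643 -292.55621927   67.        ] [ 521.45385728 -309.99311827   67.        ]
[259.88322279 270.75765843] [387.62456585 326.11223956]
[248.3839454  297.64100482] [394.10458497 337.20629128]
[259.26429285 287.53699557] [394.68633545 349.69993433]
[288.49552645 217.19172572]
{'vfov': 63.31679054615626, 'cx': 254.14530795633473, 'cy': 190.70728219087144}
```

View pics/w1c.png

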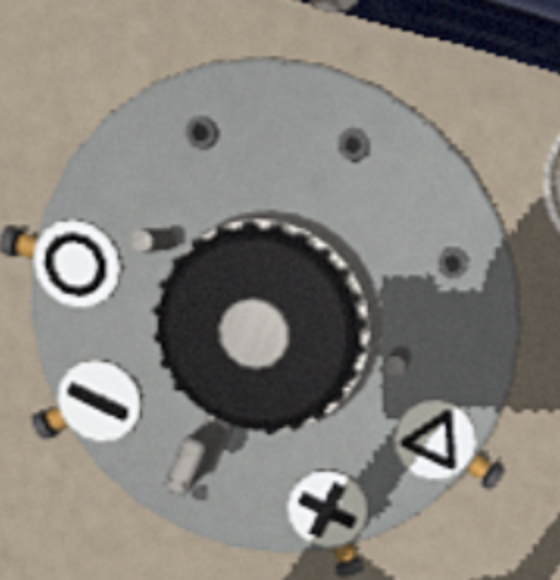

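The axis is at about (553.5, -52), yaw -0.22. The predicted fin top, (260,271) to (248,298), matches the picture. The plunger is at about (530, -301). Next I'll work out the waypoints for the push.

Run:
```python
from h import *
ax=np.array([553.5,-52]);
def p(th,off,z):
    a=-.22+th; d=-np.array([np.cos(a),np.sin(a)]); t=np.array([np.sin(a),-np.cos(a)]); return [*(ax+60*d-off*t),z]
for th,off,z in((0,34,130),(0,34,70),(0,20,70),(.15,18,70),(.3,18,70),(.45,18,70),(.6,18,70),(.45,30,70),(.45,30,160)):
    print(th,off,z,np.round(p(th,off,z)),shift(p(th,off,z))[0])
print(shift([529,-301,120])[0])
```

```text
0 34 130 [502.  -6. 130.] [-0.0091 -0.189   0.2245]
0 34 70 [502.  -6.  70.] [-0.0091 -0.189   0.2995]
0 20 70 [499. -19.  70.] [-0.0168 -0.1733  0.2995]
0.15 18 70 [495. -30.  70.] [-0.0253 -0.1619  0.2995]
0.3 18 70 [492. -39.  70.] [-0.0311 -0.1518  0.2995]
0.45 18 70 [491. -48.  70.] [-0.0354 -0.1408  0.2995]
0.6 18 70 [491. -58.  70.] [-0.038  -0.1294  0.2995]
0.45 30 70 [488. -36.  70.] [-0.0353 -0.1558  0.2995]
0.45 30 160 [488. -36. 160.] [-0.0353 -0.1558  0.187 ]
[-0.0636  0.1776  0.2371]
```

Request:
drive_tool(
  moves=[
    {"xyz": [-0.009, -0.189, 0.08], "rotation": [0, 0, 0]},
    {"xyz": [-0.009, -0.189, 0.16], "rotation": [0, 0, 0]},
    {"xyz": [-0.009, -0.189, 0.21], "rotation": [0, 0, 0]},
    {"xyz": [-0.009, -0.189, 0.21], "rotation": [0, 0, 0]},
    {"xyz": [-0.009, -0.189, 0.25], "rotation": [0, 0, 0]},
    {"xyz": [-0.009, -0.189, 0.28], "rotation": [0, 0, 0]},
    {"xyz": [-0.009, -0.189, 0.2995], "rotation": [0, 0, 0]},
    {"xyz": [-0.009, -0.189, 0.2995], "rotation": [0, 0, 0]},
    {"xyz": [-0.009, -0.189, 0.2995], "rotation": [0, 0, 0]},
  ],
  hand=1,
)

```text
t: 4.38
tool_pos: [503.3, -5.3, 70.6]
eef_rot: [0.0, 0.993, 0.119, 0.001]
wrist_force: [0.0, -0.2, -0.4]
gripper_width: 0.4
grip_force: 0.0
```

Run:
```python
from h import *
im=robot.snapshot("wrist");s=robot.snapshot("scene")
cv2.imwrite("pics/c.png",np.hstack([cv2.resize(im[:,:,::-1],(400,300)),cv2.resize(s[140:290,160:360,::-1],(400,300),interpolation=cv2.INTER_CUBIC)]))
```

```text
(no output)
```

View pics/c.png

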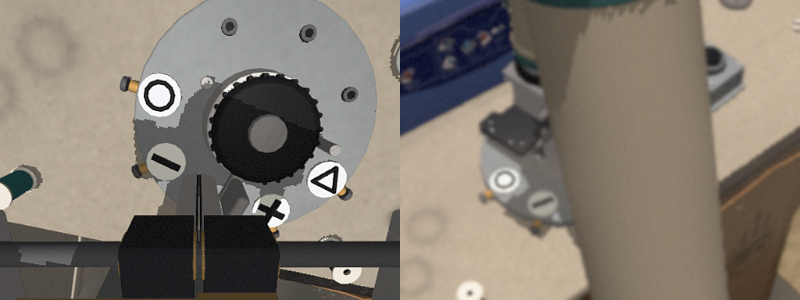

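The wrist view shows the closed fingertips just left of the fin (about (232,190)), clear of everything and ready to push.

Request:
drive_tool(
  moves=[
    {"xyz": [-0.008, 0.016, 0], "rotation": [0, 0, 0]},
    {"xyz": [-0.012, 0.021, 0], "rotation": [0, 0, 0]},
    {"xyz": [-0.016, 0.027, 0], "rotation": [0, 0, 0]},
    {"xyz": [-0.019, 0.032, 0], "rotation": [0, 0, 0]},
    {"xyz": [-0.022, 0.037, 0], "rotation": [0, 0, 0]},
    {"xyz": [-0.024, 0.042, 0], "rotation": [0, 0, 0]},
    {"xyz": [-0.026, 0.048, 0], "rotation": [0, 0, 0]},
    {"xyz": [-0.028, 0.054, 0], "rotation": [0, 0, 0]},
    {"xyz": [-0.029, 0.06, 0], "rotation": [0, 0, 0]},
    {"xyz": [-0.029, 0.06, 0], "rotation": [0, 0, 0]},
  ],
)

```text
t: 5.72
tool_pos: [491.4, -57.8, 69.8]
eef_rot: [0.0, 0.993, 0.119, -0.0]
wrist_force: [0.7, 1.5, 0.2]
gripper_width: 0.6
grip_force: 0.0
```

Request:
drive_tool(
  moves=[
    {"xyz": [0.002, -0.02, 0], "rotation": [0, 0, 0]},
    {"xyz": [0.002, -0.03, 0], "rotation": [0, 0, 0]},
    {"xyz": [0.002, -0.03, -0.06], "rotation": [0, 0, 0]},
    {"xyz": [0.04, 0.06, -0.14], "rotation": [0, 0, 0]},
    {"xyz": [0.05, 0.13, -0.24], "rotation": [0, 0, 0]},
    {"xyz": [0.05, 0.13, -0.28], "rotation": [0, 0, 0]},
    {"xyz": [0.05, 0.13, -0.3], "rotation": [0, 0, 0]},
    {"xyz": [0.05, 0.13, -0.3], "rotation": [0, 0, 0]},
    {"xyz": [0.05, 0.13, -0.3], "rotation": [0, 0, 0]},
  ],
)

```text
t: 6.85
tool_pos: [554.2, -147.7, 308.8]
eef_rot: [-0.001, 0.993, 0.12, -0.001]
wrist_force: [-0.4, 0.1, -1.0]
gripper_width: 0.4
grip_force: 0.0
```

```bash
python3 look.py w2
python3 - <<'E'
from h import *
for k in (0,.698,1.396):
    a=-.22+k;d=-np.array([np.cos(a),np.sin(a)]);print(k,[np.round(np.array(proj("wrist",[*(np.array([553.5,-52])+r*d),92]))*1.5625) for r in(46,72)])
E
```

```text
selector_body 0.83 [196. 132.] [567.6 -55.1  16. ] 17244
tab 0.92 [190. 145.] [559.7 -62.9  92. ] 3707
plunger_top 0.68 [353. 204.] [ 527.8 -298.8   67. ] 419
plunger_top 0.65 [486. 149.] [ 644.5 -447.9   67. ] 2330
valve_block 0.93 [349. 190.] [ 541.4 -295.7   44. ] 3193
tag_cross 0.9 [210. 200.] [469.6 -97.5  20. ] 437
tag_cross 0.31 [15. 34.] [640.1 208.9  20. ] 1754
tag_bar 0.63 [299.  96.] [ 654.9 -191.2   20. ] 1913
tag_bar 0.59 [137. 165.] [498.3  21.7  20. ] 513
tag_triangle 0.66 [240. 177.] [ 517.6 -134.9   20. ] 513
tag_ring 0.68 [131. 122.] [560.8  38.5  20. ] 618
tag_ring 0.55 [355. 200.] [ 523.8 -320.2   20. ] 401
(array([ 5.57451575e+02, -5.70608285e+01, -2.59651303e-01]), array([ 1.800e+00,  1.000e-01, -1.521e+02,  2.118e+02, -1.000e-01,
       -8.400e+00,  4.700e+00, -9.000e-01]))
7.3 [ 554.77318568 -148.55863224  309.47979227] [-1.36109216e-04  9.92868447e-01  1.19214650e-01 -3.08753624e-04] 0.21269226714698777
0 [array([260., 281.]), array([248., 308.])]
0.698 [array([297., 285.]), array([306., 314.])]
1.396 [array([328., 265.]), array([353., 283.])]
```

View pics/w2.png

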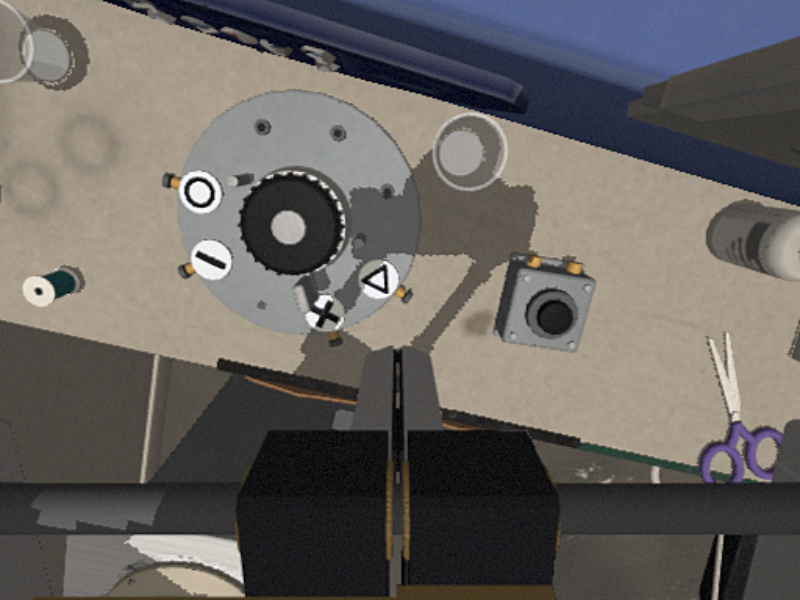

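The tab's fin top is now at (298,282) to (310,308), which matches the predicted +0.698 station pointing at the cross. The plunger button is at (554,316). I'll move over it and measure again from a second place.

Run:
```python
from h import *
p=onz("wrist",[554/1.5625,316/1.5625],67);print(p,ray("wrist",[554/1.5625,316/1.5625]))
print(shift([p[0],p[1],120])[0])
```

```text
[ 532.04885698 -301.90114648   67.        ] (array([ 631.1349007 , -130.34742504,  488.67715761]), array([-0.22360189, -0.38713562, -0.95157508]))
[-0.0728  0.1796  0.2368]
```

Request:
drive_tool(
  moves=[
    {"xyz": [-0.073, 0.18, 0.06], "rotation": [0, 0, 0]},
    {"xyz": [-0.073, 0.18, 0.12], "rotation": [0, 0, 0]},
    {"xyz": [-0.073, 0.18, 0.18], "rotation": [0, 0, 0]},
    {"xyz": [-0.073, 0.18, 0.22], "rotation": [0, 0, 0]},
    {"xyz": [-0.073, 0.18, 0.237], "rotation": [0, 0, 0]},
    {"xyz": [-0.073, 0.18, 0.237], "rotation": [0, 0, 0]},
    {"xyz": [-0.073, 0.18, 0.237], "rotation": [0, 0, 0]},
  ],
)

```text
t: 8.18
tool_pos: [534.1, -302.8, 123.0]
eef_rot: [0.002, 0.993, 0.12, 0.002]
wrist_force: [0.6, 0.0, 0.6]
gripper_width: 0.4
grip_force: 0.0
```

```bash
python3 look.py w3
python3 - <<'E'
from h import *
for n in("scene","side"):
    robot.snapshot(n);r=robot.regions_of("plunger_top",n)
    print(n,[(round(x["confidence"],2),np.round(x["position"])) for x in r[:2]])
E
```

```text
selector_body 0.7 [ 53. 100.] [ 570.5 -112.1   16. ] 20533
tab 0.89 [  4. 113.] [ 565.  -127.9   92. ] 330
plunger_top 0.66 [249. 206.] [ 532.1 -299.5   67. ] 1112
valve_block 0.93 [253. 188.] [ 540.6 -300.6   44. ] 7323
valve_block 0.33 [475. 119.] [ 639.1 -461.    44. ] 5640
tag_cross 0.68 [ 25. 204.] [468.5 -95.9  20. ] 1417
tag_bar 0.42 [  0. 119.] [542.6 -71.4  20. ] 323
tag_triangle 0.76 [ 74. 163.] [ 518.9 -138.1   20. ] 1508
(array([ 5.73908836e+02, -8.02308777e+01, -5.30088061e-01]), array([ 11.7,  -0.3,  -0.6,  80.7,  -6.5, -14.5]))
8.625 [ 532.3729228  -302.47083014  120.63606271] [2.42873786e-04 9.92867990e-01 1.19218531e-01 1.94436107e-04] 0.3671111256127314
scene []
side [(0.4, array([296., 222.]))]
```

View pics/w3.png

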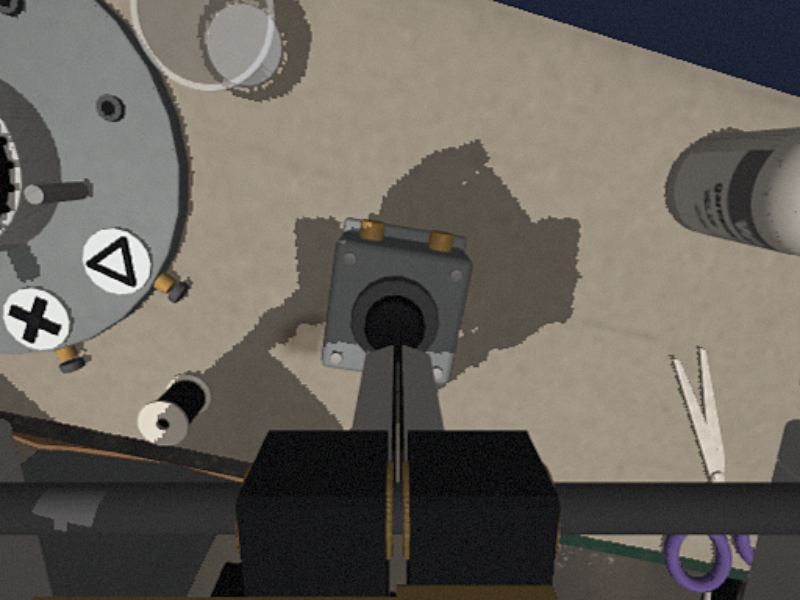

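The button is at about (395,326), just ahead of the fingertips.

Run:
```python
from h import *
q=[395/1.5625,326/1.5625];print(onz("wrist",q,67))
o1=np.array([631.135,-130.347,488.677]);d1=np.array([-.223602,-.387136,-.951575])
o2,d2=ray("wrist",q);A=0;b=0
for o,d in((o1,d1),(o2,d2)):
    d=d/np.linalg.norm(d);M=np.eye(3)-np.outer(d,d);A=A+M;b=b+M@o
p=np.linalg.solve(A,b);print(p,shift([531,-301,67])[0])
```

```text
[ 529.96036192 -302.5614717    67.        ]
[ 531.09907964 -302.22139023   67.26901945] [-0.001  -0.0022  0.0665]
```

Triangulated button height is 67.3 mm, as stated. Now the press, in small steps.

Request:
drive_tool(
  moves=[
    {"xyz": [-0.001, -0.001, 0.04], "rotation": [0, 0, 0]},
    {"xyz": [-0.001, -0.001, 0.06], "rotation": [0, 0, 0]},
    {"xyz": [-0.001, -0.001, 0.068], "rotation": [0, 0, 0]},
    {"xyz": [-0.001, -0.001, 0.072], "rotation": [0, 0, 0]},
    {"xyz": [-0.001, -0.001, 0.074], "rotation": [0, 0, 0]},
    {"xyz": [-0.001, -0.001, 0.074], "rotation": [0, 0, 0]},
  ],
)

```text
t: 9.57
tool_pos: [531.1, -301.8, 61.8]
eef_rot: [0.0, 0.993, 0.119, -0.0]
wrist_force: [-3.6, 1.8, 4.7]
gripper_width: 0.7
grip_force: 2.4
```

Request:
drive_tool(
  moves=[
    {"xyz": [0, 0, 0.001], "rotation": [0, 0, 0]},
    {"xyz": [0, 0, 0.002], "rotation": [0, 0, 0]},
    {"xyz": [0, 0, 0.003], "rotation": [0, 0, 0]},
    {"xyz": [0, 0, 0.003], "rotation": [0, 0, 0]},
  ],
)

```text
t: 10.07
tool_pos: [531.3, -301.9, 60.2]
eef_rot: [0.0, 0.993, 0.119, 0.0]
wrist_force: [-3.9, 3.7, 9.6]
gripper_width: 0.2
grip_force: 4.7
```

Request:
drive_tool(
  moves=[
    {"xyz": [0, 0, 0.002], "rotation": [0, 0, 0]},
    {"xyz": [0, 0, 0.003], "rotation": [0, 0, 0]},
    {"xyz": [0, 0, 0.003], "rotation": [0, 0, 0]},
  ],
)

```text
t: 10.45
tool_pos: [531.4, -302.0, 60.0]
eef_rot: [0.001, 0.993, 0.119, 0.001]
wrist_force: [-6.3, 4.1, 20.6]
gripper_width: 0.6
grip_force: 10.2
```

The plunger has bottomed: the force rises steeply while z stays at 60. I'll retreat straight up and check.

Request:
drive_tool(
  moves=[
    {"xyz": [0, 0, -0.005], "rotation": [0, 0, 0]},
    {"xyz": [0, 0, -0.02], "rotation": [0, 0, 0]},
    {"xyz": [0, 0, -0.08], "rotation": [0, 0, 0]},
    {"xyz": [0, -0.06, -0.15], "rotation": [0, 0, 0]},
    {"xyz": [0.03, -0.14, -0.22], "rotation": [0, 0, 0]},
    {"xyz": [0.06, -0.18, -0.3], "rotation": [0, 0, 0]},
    {"xyz": [0.06, -0.18, -0.31], "rotation": [0, 0, 0]},
    {"xyz": [0.06, -0.18, -0.31], "rotation": [0, 0, 0]},
    {"xyz": [0.06, -0.18, -0.31], "rotation": [0, 0, 0]},
    {"xyz": [0.06, -0.18, -0.31], "rotation": [0, 0, 0]},
  ],
)

```text
t: 11.7
tool_pos: [543.2, -151.2, 302.4]
eef_rot: [-0.001, 0.993, 0.119, -0.001]
wrist_force: [-0.6, -0.9, -0.8]
gripper_width: 0.6
grip_force: 0.0
```

```bash
python3 look.py w4 | tail -1
```

```text
12.15 [ 543.83547956 -150.80772397  304.14719021] [-5.80645145e-07  9.92894408e-01  1.18998705e-01 -5.69910277e-05] 0.3329019992592634
```

View pics/w4.png

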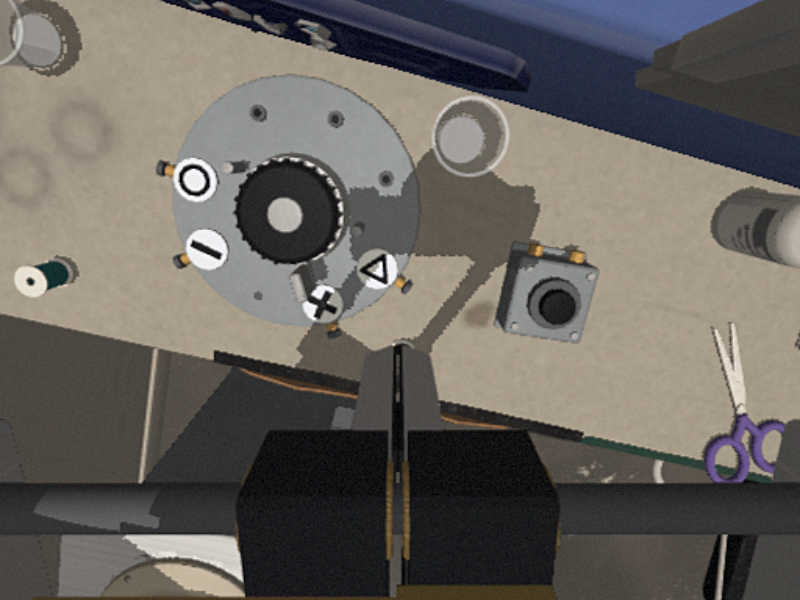

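The tab still points at the cross (323,303), the plunger at (555,306) is back out, and the bystanders in view haven't moved.

```bash
python3 -c "
from station import robot
print(robot.close_job())"
```

```text
the job is handed in; nothing more can be done
None
```

The selector is clicked into the cross station (+40°), the plunger was then pressed fully down and sprang back, none of the bystanders was touched, and the job is handed in.

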